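# Snap the lid rim of a glue tub shut all round

### The arm

A 6-joint arm with a two-finger parallel gripper is mounted at the origin on the work surface. World frame = base frame: x ahead of the robot, y to its left, z up, the work surface at z = 0. Lengths are in mm, angles in rad, forces in N, time in s.
With the tool pointing down it reaches from about 350 to 850 mm from the base axis. Payload 8.1 kg.
Tool frame: the origin (TCP) lies on the centre line of the jaws, within the pads' length; the fingertips stand 14 mm ahead of it and the grasp point (between the pads) lies 5 mm behind it; z points along the fingers, y is the line along which they close (so a half turn about z gives the same grasp; the last joint's range is limited). The gripper opens to 93 mm and grips with 3 to 60 N. Pads are 15 mm wide; open, the fingers measure 128 mm over their backs; the gripper's body (75 mm by 188 mm) begins 65 mm behind the grasp point.
Start: joints at [1.101, 0.13, 1.488, -0, 1.523, -0.085], TCP at [225.204, 556.137, 232.635] pointing down, gripper open.
Joint ranges: [-2.96, 2.96], [-0.89, 2.26], [0.02, 2.5], [-1.34, 4.48], [0, 2.73], [-2.66, 2.66]. Speed limits (rad/s): [2.39, 2.39, 2.79, 3.14, 3.14, 3.14].

### API

Orientations are given as [roll, pitch, yaw] about the fixed x, y, z axes, in that order (R = Rz(yaw) Ry(pitch) Rx(roll)).
In Python, from workcell import r gives the robot as it stands. The module is installed in compiled form; this text tells all that it offers.
- The arm moves only by the tool servo_tool, never from a script. Its argument "series" is a list of rows, each an object with "fingers": the gripper's target within -1 to 1 (shut at 1, half-way at 0, fully open at -1); "xyz": the shift along the tool's x, y, z in mm, a list of three; "yaw": the turn about the tool's z in rad. A call has 1 to 5 rows; each row is the pose to reach, as a shift and turn from the pose commanded when the call began, along the tool's axes at that moment; what a row does not reach only later rows make up. A row lasts 1/10 s, in which the tool goes at most 50 mm and 8.59 degrees, less where a joint would pass 70% of its speed; a pose out of reach is approached as far as the arm can. A call with a gripper value outside its range is refused whole. The fingers move at their own pace and stop on an object; "newtons" is the grip in N (left out, the last holds). Time passes only in rows, so rows that repeat a pose let the fingers close. It gives the time, the measured TCP pose, the force, the opening and the grip force at its end, in the units of the state.
- r.state(): the state, without advancing time (a new reading comes with each control period).
- r.read_camera(name): name is "scene" or "top" or "wrist"; returns a dict with "pixels" (480x640x3 uint8, blue, green, red), "fov_y" (degrees; the focal length in pixels is half the picture's height over the tangent of half this angle, whatever the lens; pixels are square), "cx", "cy" (the principal point, pixels), "D" ([k1, k2, p1, p2, k3] as OpenCV has them; the pictures are not rectified), "R" (3x3) and "t" (3): a world point X has camera coordinates R X + t. Camera axes: x right, y down, z forward; pixel columns grow to the right and rows downward; lengths in mm; the calibration is good to about 2 mm. A picture is of the moment at which its call begins. There is no depth.
- r.sign_off(): hands the job in; it is judged then, once.
Trained networks look in the newest picture that a camera, given by its name, has taken for a name from the list of things; names that differ only in an ending like _2 or _b are one class to them, and where a whole thing is asked for, a point or a joint stands for the part that bears it (a point fixed in the world has none). Each returns a list of dicts, best first, with "confidence" (0 to 1); they miss things now and then, are a little off and sometimes report something else, mostly with a low value. They report only what shows in the picture. A call takes as long as a camera call.
- r.spot_in(label, camera): "point" ([x, y, z] in mm, in the coordinates of the camera as it stood for that picture, good to about 4 mm: the middle of the surface that is visible of it).
- r.masks_of(label, camera): "region" (480x640 bool, what is visible of it).
The state is a dict: "time": time; "q": joint angles; "joint_velocities": joint speeds; "joint_torque": joint torques, N m; "tcp_pos": TCP position; "tool_rot": TCP orientation; "contact_force": force on the tool from outside, world axes, zero at the start; "torque": the same for the moment, N m; "gripper_width": finger opening in mm; "finger_force": force on a finger pad.
Only numpy, scipy, OpenCV 4.12 (cv2) and the standard library are available. Lean on these libraries where they do the work, as an engineer would, in place of code of your own. Each camera call takes 0.05 s, during which the arm holds its last target. There are 200 camera calls.

### The job

The lid of the white glue tub is only laid on: press its teal rim down with a fingertip, section by section, until all four sections have clicked shut and lie flush. Only press: leave the tub standing where it is, do not lift it or lean on it with great force, leave the tin, the tape and the tuning lever alone, and finish clear of everything.

Things in the scene. Friction and masses are not known exactly. Their poses are not given: they have to be found in the camera images.
- glue_tub: loose white plastic tub on the bench, about 1.6 kg, 172 mm in diameter under the rim, 152 mm at the foot, with a teal snap lid on top. A wire bail handle hangs against its side, reaching 96 mm from the axis. Origin: centre of the underside, z up the axis. Rim section 1 is centred on the tub's own +x, 2 on +y, 3 on -x, 4 on -y
- lid_centre (a point): centre of the teal lid, 190 mm in diameter, 118 mm above the bench, level with the top of the shut rim. The lid's recessed middle (153 mm in diameter) is fixed. Round it runs the rim, from 77 to 95 mm from the axis, cut by slits into four equal sections. All start open: midway along, an open section's top stands 6 mm higher than shut (8 mm at its outer edge); its ends by the slits stay low
- press_1 (a point): the place to press section 1, straight down: on its top, midway along it and across its 18 mm width, 86 mm from the tub's axis. It resists with about 10 N at most, gives way with a click after 4 mm and stops hard 6 mm below its open height. The point moves with the section. Pressed near its ends a section hardly moves
- press_2 (a point): the place to press section 2, straight down: on its top, midway along it and across its 18 mm width, 86 mm from the tub's axis. It resists with about 10 N at most, gives way with a click after 4 mm and stops hard 6 mm below its open height. The point moves with the section. Pressed near its ends a section hardly moves
- press_3 (a point): the place to press section 3, straight down: on its top, midway along it and across its 18 mm width, 86 mm from the tub's axis. It resists with about 10 N at most, gives way with a click after 4 mm and stops hard 6 mm below its open height. The point moves with the section. Pressed near its ends a section hardly moves
- press_4 (a point): the place to press section 4, straight down: on its top, midway along it and across its 18 mm width, 86 mm from the tub's axis. It resists with about 10 N at most, gives way with a click after 4 mm and stops hard 6 mm below its open height. The point moves with the section. Pressed near its ends a section hardly moves
- rim_1 (a joint): rim section 1: 0 = open, sprung up; 0.24 = snapped shut, flush. Let go before about 0.15 it springs back to 0; past that it jumps to 0.24 by itself and stays there. The four sections move separately (rad)
- rim_2 (a joint): rim section 2: 0 = open, sprung up; 0.24 = snapped shut, flush. Let go before about 0.15 it springs back to 0; past that it jumps to 0.24 by itself and stays there. The four sections move separately (rad)
- rim_3 (a joint): rim section 3: 0 = open, sprung up; 0.24 = snapped shut, flush. Let go before about 0.15 it springs back to 0; past that it jumps to 0.24 by itself and stays there. The four sections move separately (rad)
- rim_4 (a joint): rim section 4: 0 = open, sprung up; 0.24 = snapped shut, flush. Let go before about 0.15 it springs back to 0; past that it jumps to 0.24 by itself and stays there. The four sections move separately (rad)
- tin: bystander: grey solvent tin, 66 mm in diameter, 105 mm tall, standing; origin at the centre of its underside
- tape: bystander: roll of orange masking tape lying flat, 98 mm in diameter, 25 mm high; origin at the centre of its underside
- tuning_lever: bystander: piano tuning lever lying on the bench, 290 mm long, 42 mm high at the head, dark wooden handle 28 mm thick; origin under its middle, x from handle to head

How it is judged (in metres and radians):
At the end, for the whole second after the job is handed in: All four rim sections are snapped shut (each joint above 0.205 of 0.24 rad), and the tub stands upright and at rest on the bench, within 40 mm of where it began (value of joint each of rim_1, rim_2, rim_3, rim_4 above 0.205 rad and height (world z) of glue_tub below 0.006 m and angle between glue_tub's own z axis and vertical below 0.05 rad and distance of glue_tub from where it was at the start of the episode below 0.04 m and linear speed of glue_tub below 0.02 m/s); the robot touches nothing.
It fails at once if the tub is lifted off the bench (more than 12 mm) or tipped (more than 0.2 rad) (height (world z) of glue_tub above 0.012 m or angle between glue_tub's own z axis and vertical above 0.2 rad).
It fails at once if the tub is pushed or dragged more than 40 mm from where it stood (distance of glue_tub from where it was at the start of the episode above 0.04 m).
It fails at once if the tub is leant on with more than 80 N (contact force between any of the arm, the fingers and glue_tub above 80 N).
It fails at once if the tin, the tape or the tuning lever is disturbed (moved more than 20 mm) (distance of any of tin, tape, tuning_lever from where it was at the start of the episode above 0.02 m).
It also fails if it takes over 45 s, if anything falls off the work surface, if the arm or the gripper's body presses on something with over 40 N, if the wrist force passes 120 N, or if a joint passes its speed limit or range.

## Working session

There is one attempt and no reset: what is moved stays moved. The work goes in short steps, Python scripts to look and compute and a tool call to move; the robot and the scene stay as the last step left them, time stands still between calls to the robot, and variables do not carry over. Pictures are saved under pics/ and viewed, at most 10 in all, crops included, and the job is handed in when it is done.

Besides the shell and the picture viewer there is one more tool, called after "Call:" by a JSON object that holds its "api" and its "payload", one argument or row to a line. servo_tool: Moves the arm, as the interface text tells. Its arguments: {"type":"object","properties":{"series":{"type":"array","items":{"type":"object","properties":{"fingers":{"type":"number"},"xyz":{"type":"array","items":{"type":"number"}},"yaw":{"type":"number"}}}},"newtons":{"type":"number"}},"required":["series"]}

```bash
mkdir -p pics
cat > h.py <<'E'
import numpy as np, cv2
from workcell import r
def K(c):
    f=240/np.tan(np.radians(c["fov_y"])/2); return np.array([[f,0,c["cx"]],[0,f,c["cy"]],[0,0,1]])
def world(c,p): return np.array(c["R"]).T@(np.array(p)-np.array(c["t"]))
def plane(c,uv,z):
    n=cv2.undistortPoints(np.array(uv,float).reshape(-1,1,2),K(c),np.array(c["D"],float)).reshape(-1,2)
    R=np.array(c["R"]);o=-R.T@np.array(c["t"]);d=np.c_[n,np.ones(len(n))]@R
    return o+d*((z-o[2])/d[:,2])[:,None]
def pix(c,X):
    return cv2.projectPoints(np.array(X,float).reshape(-1,1,3),cv2.Rodrigues(np.array(c["R"]))[0],np.array(c["t"],float),K(c),np.array(c["D"],float))[0].reshape(-1,2)
E
python3 - <<'E'
from h import *
s=r.state();print(s["time"],s["tcp_pos"],s["tool_rot"],s["contact_force"])
for cam in("top","scene"):
    c=r.read_camera(cam);cv2.imwrite(f"pics/{cam}1.png",c["pixels"])
    for l in("glue_tub","lid_centre","press_1","tin","tape","tuning_lever"):
        for d in r.spot_in(l,cam)[:5]: print(cam,l,round(d["confidence"],2),world(c,d["point"]).round(0))
E
```

```text
0.0 [224.97678207 555.62537658 231.58458461] [-3.13975486e+00 -1.47488271e-04  2.75675502e+00] [ 0.21257076 -0.09159279 -0.0495765 ]
top glue_tub 0.65 [546. 127. 115.]
top lid_centre 0.94 [547. 119. 116.]
top press_1 0.86 [515.  43. 124.]
top press_1 0.81 [466. 150. 123.]
top press_1 0.63 [581. 199. 124.]
top press_1 0.6 [623.  90. 121.]
top tin 0.7 [691. 255. 106.]
top tape 0.9 [564. -68.  23.]
top tuning_lever 0.63 [428. 271.  20.]
scene glue_tub 0.77 [591. 116. 109.]
scene glue_tub 0.73 [598. 195. 123.]
scene lid_centre 0.83 [583. 113. 113.]
scene press_1 0.92 [525.  42. 125.]
scene press_1 0.69 [471. 151. 124.]
scene press_1 0.67 [630.  92. 124.]
scene press_1 0.67 [599. 195. 124.]
scene tin 0.72 [720. 251.  76.]
scene tape 0.61 [573. -73.  22.]
scene tuning_lever 0.89 [451. 311.  20.]
```

```bash
python3 - <<'E'
from h import *
c=r.read_camera("top")
ms=r.masks_of("press_1","top")
u=np.zeros((480,640),np.uint8)
for m in ms:
    if m["confidence"]<.4: continue
    ys,xs=np.nonzero(m["region"]);u|=m["region"].astype(np.uint8)
    print(round(m["confidence"],2),len(xs),plane(c,[[xs.mean(),ys.mean()]],121)[0].round(1),(xs.mean(),ys.mean()))
cs=max(cv2.findContours(u,0,1)[0],key=len)
h=cv2.convexHull(np.vstack(cv2.findContours(u,0,1)[0]))
(x,y),rr,_=0,0,0
E
python3 - <<'E'
from h import *
c=r.read_camera("top"); im=c["pixels"].copy()
C=np.array([547,120,124.])
p=pix(c,[C]+[w for w in [[515,43,124],[466,150,124],[581,199,124],[623,90,124]]])
for q in p: cv2.circle(im,tuple(int(v) for v in q),3,(0,0,255),-1)
cv2.imwrite("pics/top2.png",im)
E
```

```text
0.88 902 [472.5 150.9 121. ] (np.float64(271.1230598669623), np.float64(294.7660753880266))
0.74 846 [620.   95.4 121. ] (np.float64(301.94917257683215), np.float64(210.8404255319149))
0.71 758 [576.1 195.4 121. ] (np.float64(245.53430079155672), np.float64(236.21503957783642))
0.63 783 [516.6  49.8 121. ] (np.float64(328.367816091954), np.float64(269.11877394636014))Traceback (most recent call last):
  File "<stdin>", line 11, in <module>
TypeError: cannot unpack non-iterable int object
```

View pics/top2.png

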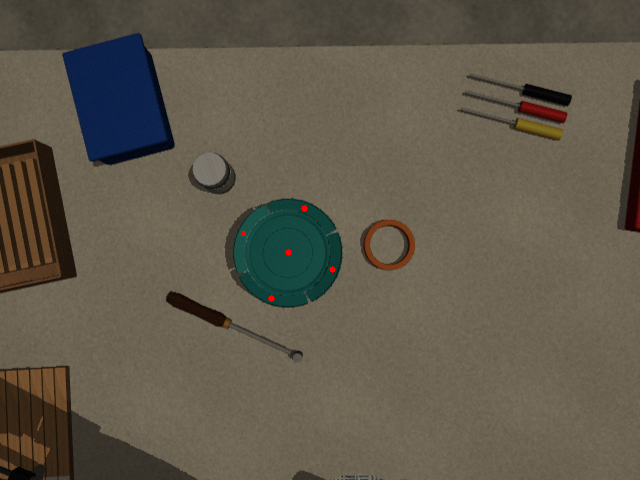

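View pics/scene1.png

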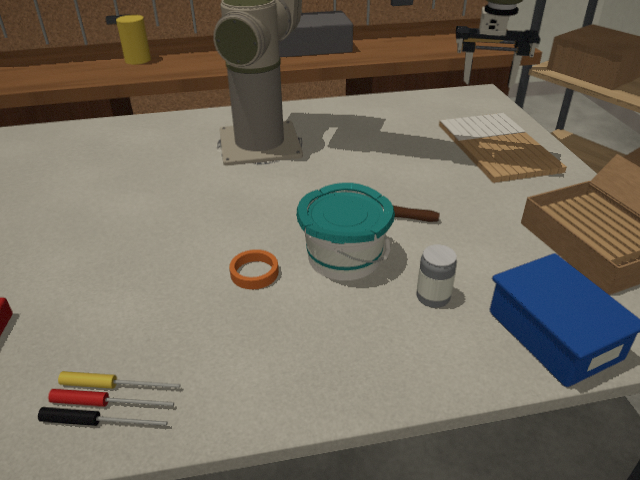

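The top picture shows the lid centred at about (289, 252), with slits near (332, 233), (308, 299), (235, 268) and (262, 207). The red mid-section marks sit well between the slits. The scene view shows the tub standing clear of the tape and the tin. Next I'll refine the centre by fitting the teal outline.

Run:
```python
from h import *
from scipy.optimize import least_squares
c=r.read_camera("top"); hsv=cv2.cvtColor(c["pixels"],cv2.COLOR_BGR2HSV)
m=cv2.inRange(hsv,(75,90,30),(100,255,255)); m=cv2.morphologyEx(m,cv2.MORPH_OPEN,np.ones((3,3)))
k=max(cv2.findContours(m,0,1)[0],key=cv2.contourArea); h=cv2.convexHull(k).reshape(-1,2)
P=plane(c,h,121)[:,:2]
f=least_squares(lambda a:np.hypot(*(P-a[:2]).T)-a[2],[546,122,95],loss="soft_l1").x
print("centre,r",f.round(1))
s=r.state();T=np.array(s["tcp_pos"]);y=2.757
ex=np.array([np.cos(y),np.sin(y),0]);ey=np.array([np.sin(y),-np.cos(y),0])
for a in(68.6,158.6,248.6,338.6):
    a=np.radians(a);X=np.array([f[0]+86*np.cos(a),f[1]+86*np.sin(a),138.]);d=X-T
    print(X.round(1),"shift",(d@ex).round(1),(d@ey).round(1),-d[2].round(1))
```

```text
centre,r [546.9 122.   95.6]
[578.3 202.  138. ] shift -460.1 -195.8 94.7
[466.8 153.3 138. ] shift -375.1 -282.7 94.7
[515.5  41.9 138. ] shift -462.0 -367.8 94.7
[627.   90.6 138. ] shift -547.0 -280.8 94.7
```

Call:
{"api": "servo_tool", "payload": {
  "series": [
    {"fingers": 1, "xyz": [-46, -20, 0], "yaw": 0},
    {"fingers": 1, "xyz": [-91, -39, 0], "yaw": 0},
    {"fingers": 1, "xyz": [-136, -58, 0], "yaw": 0},
    {"fingers": 1, "xyz": [-181, -77, 0], "yaw": 0},
    {"fingers": 1, "xyz": [-226, -96, 0], "yaw": 0}
  ],
  "newtons": 10
}}

```text
time: 1.4
tcp_pos: [399.7, 380.9, 232.9]
tool_rot: [3.141, 0.0, 2.757]
contact_force: [1.7, 0.7, -0.6]
gripper_width: 57.5
finger_force: 0.0
```

Call:
{"api": "servo_tool", "payload": {
  "series": [
    {"fingers": 1, "xyz": [-46, -20, 0], "yaw": 0},
    {"fingers": 1, "xyz": [-92, -39, 0], "yaw": 0},
    {"fingers": 1, "xyz": [-137, -58, 10], "yaw": 0},
    {"fingers": 1, "xyz": [-182, -78, 40], "yaw": 0},
    {"fingers": 1, "xyz": [-234, -100, 65], "yaw": 0}
  ]
}}

```text
time: 1.9
tcp_pos: [566.8, 212.8, 175.2]
tool_rot: [3.141, 0.001, 2.757]
contact_force: [0.8, 0.8, 0.4]
gripper_width: 17.7
finger_force: 0.0
```

Call:
{"api": "servo_tool", "payload": {
  "series": [
    {"fingers": 1, "xyz": [0, 0, 0], "yaw": 0},
    {"fingers": 1, "xyz": [0, 0, 0], "yaw": 0}
  ]
}}

```text
time: 2.1
tcp_pos: [565.5, 213.2, 174.7]
tool_rot: [-3.141, -0.002, 2.754]
contact_force: [-0.1, 0.4, 0.7]
gripper_width: 2.5
finger_force: 0.0
```

Run:
```python
from h import *
s=r.state();T=np.array(s["tcp_pos"]);print(s["time"],T,s["tool_rot"],s["gripper_width"],s["contact_force"])
c=r.read_camera("wrist");im=c["pixels"].copy()
for d in r.spot_in("press_1","wrist")[:5]: print(round(d["confidence"],2),world(c,d["point"]).round(0))
t=np.radians(np.arange(0,360,5));C=np.array([546.9,122,118])
for q in pix(c,C+np.c_[95*np.cos(t),95*np.sin(t),0*t]): cv2.circle(im,tuple(int(np.clip(v,-9999,9999)) for v in q),2,(0,0,255),-1)
for a in np.radians([68.6,158.6,248.6,338.6]):
    q=pix(c,[C+[86*np.cos(a),86*np.sin(a),6]])[0];cv2.circle(im,tuple(int(np.clip(v,-9999,9999)) for v in q),5,(0,255,255),-1)
cv2.imwrite("pics/w1.png",im)
```

```text
2.1 [565.5251341  213.1847923  174.69774557] [-3.14055172e+00 -1.84254934e-03  2.75440094e+00] 2.496174083997108 [-0.06442262  0.43955278  0.74540157]
0.97 [505.  49. 123.]
0.73 [545. 207. 118.]
0.66 [473. 161. 121.]
0.57 [610.  63. 124.]
```

View pics/w1.png

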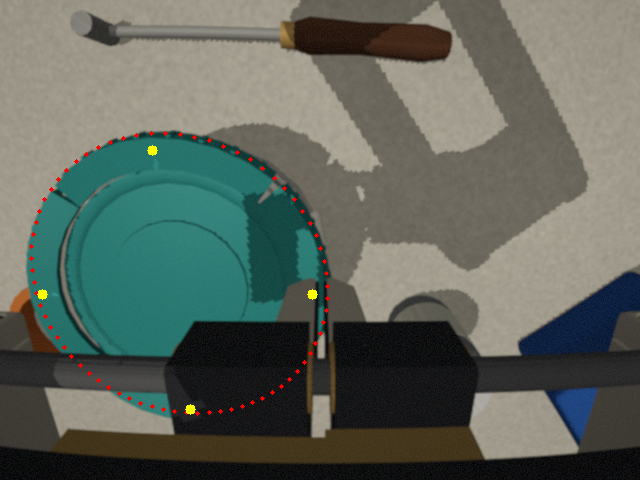

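The wrist picture confirms the fit: the projected lid circle (red) follows the rim. The yellow marks lie midway between the slits at (65, 197) and (265, 190), and the first target is at (312, 294). I'm going to the first section now.

Call:
{"api": "servo_tool", "payload": {
  "series": [
    {"fingers": 1, "xyz": [-16, -6, 10], "yaw": 0},
    {"fingers": 1, "xyz": [-16, -6, 26], "yaw": 0},
    {"fingers": 1, "xyz": [-16, -6, 30], "yaw": 0},
    {"fingers": 1, "xyz": [-16, -6, 30], "yaw": 0}
  ]
}}

```text
time: 2.6
tcp_pos: [576.7, 202.8, 143.8]
tool_rot: [-3.14, -0.003, 2.757]
contact_force: [-0.8, 0.1, -0.0]
gripper_width: -0.0
finger_force: 0.0
```

Call:
{"api": "servo_tool", "payload": {
  "series": [
    {"fingers": 1, "xyz": [0, 0, 3], "yaw": 0},
    {"fingers": 1, "xyz": [0, 0, 5], "yaw": 0},
    {"fingers": 1, "xyz": [0, 0, 7], "yaw": 0},
    {"fingers": 1, "xyz": [0, 0, 8], "yaw": 0},
    {"fingers": 1, "xyz": [0, 0, 8], "yaw": 0}
  ]
}}

```text
time: 3.1
tcp_pos: [578.5, 203.1, 138.8]
tool_rot: [3.14, 0.001, 2.757]
contact_force: [-1.2, 0.8, 4.6]
gripper_width: 0.5
finger_force: 2.2
```

Contact is just made. I'll continue.

Call:
{"api": "servo_tool", "payload": {
  "series": [
    {"fingers": 1, "xyz": [0, 0, 2], "yaw": 0},
    {"fingers": 1, "xyz": [0, 0, 3], "yaw": 0},
    {"fingers": 1, "xyz": [0, 0, 4], "yaw": 0},
    {"fingers": 1, "xyz": [0, 0, 4], "yaw": 0}
  ]
}}

```text
time: 3.5
tcp_pos: [578.9, 203.8, 135.4]
tool_rot: [3.139, 0.001, 2.757]
contact_force: [-0.8, 3.4, 7.0]
gripper_width: 0.5
finger_force: 3.0
```

Call:
{"api": "servo_tool", "payload": {
  "series": [
    {"fingers": 1, "xyz": [0, 0, 1], "yaw": 0},
    {"fingers": 1, "xyz": [0, 0, 2], "yaw": 0},
    {"fingers": 1, "xyz": [0, 0, 2], "yaw": 0}
  ]
}}

```text
time: 3.8
tcp_pos: [578.6, 203.0, 132.2]
tool_rot: [3.141, 0.001, 2.757]
contact_force: [-0.1, 2.5, 2.7]
gripper_width: 0.4
finger_force: 1.6
```

Call:
{"api": "servo_tool", "payload": {
  "series": [
    {"fingers": 1, "xyz": [0, 0, 1], "yaw": 0},
    {"fingers": 1, "xyz": [0, 0, 2], "yaw": 0},
    {"fingers": 1, "xyz": [0, 0, 2], "yaw": 0}
  ]
}}

```text
time: 4.1
tcp_pos: [578.8, 203.0, 131.9]
tool_rot: [3.14, 0.001, 2.757]
contact_force: [-4.3, 0.6, 14.1]
gripper_width: 0.2
finger_force: 7.0
```

Hard stop reached at TCP 132 mm, so that section is shut. On to the next one, at 158.6°.

Call:
{"api": "servo_tool", "payload": {
  "series": [
    {"fingers": 1, "xyz": [0, 0, -30], "yaw": 0},
    {"fingers": 1, "xyz": [28, -29, -40], "yaw": 0},
    {"fingers": 1, "xyz": [56, -58, -40], "yaw": 0},
    {"fingers": 1, "xyz": [85, -87, -35], "yaw": 0},
    {"fingers": 1, "xyz": [85, -88, -20], "yaw": 0}
  ]
}}

```text
time: 4.6
tcp_pos: [462.7, 151.5, 149.4]
tool_rot: [-3.14, -0.001, 2.756]
contact_force: [0.4, -0.1, -0.4]
gripper_width: 0.7
finger_force: 0.0
```

Call:
{"api": "servo_tool", "payload": {
  "series": [
    {"fingers": 1, "xyz": [0, 0, 6], "yaw": 0},
    {"fingers": 1, "xyz": [0, 0, 8], "yaw": 0},
    {"fingers": 1, "xyz": [0, 0, 8], "yaw": 0}
  ]
}}

```text
time: 4.9
tcp_pos: [467.0, 153.2, 141.5]
tool_rot: [-3.141, -0.0, 2.757]
contact_force: [-0.5, 0.1, 0.1]
gripper_width: 0.4
finger_force: 0.0
```

Call:
{"api": "servo_tool", "payload": {
  "series": [
    {"fingers": 1, "xyz": [0, 0, 3], "yaw": 0},
    {"fingers": 1, "xyz": [0, 0, 5], "yaw": 0},
    {"fingers": 1, "xyz": [0, 0, 7], "yaw": 0},
    {"fingers": 1, "xyz": [0, 0, 7], "yaw": 0}
  ]
}}

```text
time: 5.3
tcp_pos: [466.9, 153.7, 135.7]
tool_rot: [3.141, -0.0, 2.757]
contact_force: [-3.9, 3.1, 6.3]
gripper_width: 0.6
finger_force: 3.1
```

Call:
{"api": "servo_tool", "payload": {
  "series": [
    {"fingers": 1, "xyz": [0, 0, 1], "yaw": 0},
    {"fingers": 1, "xyz": [0, 0, 3], "yaw": 0},
    {"fingers": 1, "xyz": [0, 0, 4], "yaw": 0},
    {"fingers": 1, "xyz": [0, 0, 4], "yaw": 0}
  ]
}}

```text
time: 5.7
tcp_pos: [467.1, 153.5, 132.0]
tool_rot: [3.141, 0.001, 2.757]
contact_force: [-4.2, 0.0, 11.1]
gripper_width: 0.1
finger_force: 5.3
```

Call:
{"api": "servo_tool", "payload": {
  "series": [
    {"fingers": 1, "xyz": [0, 0, 1], "yaw": 0},
    {"fingers": 1, "xyz": [0, 0, 1], "yaw": 0}
  ]
}}

```text
time: 5.9
tcp_pos: [467.1, 153.5, 131.8]
tool_rot: [3.14, 0.001, 2.757]
contact_force: [-8.1, 0.4, 16.5]
gripper_width: 0.3
finger_force: 8.6
```

That one is at its hard stop too. Next is the section at 248.6°.

Call:
{"api": "servo_tool", "payload": {
  "series": [
    {"fingers": 1, "xyz": [0, 0, -30], "yaw": 0},
    {"fingers": 1, "xyz": [-29, -28, -40], "yaw": 0},
    {"fingers": 1, "xyz": [-58, -56, -40], "yaw": 0},
    {"fingers": 1, "xyz": [-87, -85, -35], "yaw": 0},
    {"fingers": 1, "xyz": [-87, -85, -20], "yaw": 0}
  ]
}}

```text
time: 6.4
tcp_pos: [518.1, 37.5, 151.1]
tool_rot: [-3.142, 0.005, 2.753]
contact_force: [0.5, 0.8, -0.1]
gripper_width: 0.1
finger_force: 0.0
```

Call:
{"api": "servo_tool", "payload": {
  "series": [
    {"fingers": 1, "xyz": [0, 0, 6], "yaw": 0},
    {"fingers": 1, "xyz": [0, 0, 8], "yaw": 0},
    {"fingers": 1, "xyz": [0, 0, 8], "yaw": 0}
  ]
}}

```text
time: 6.7
tcp_pos: [514.4, 42.6, 141.1]
tool_rot: [-3.141, -0.001, 2.758]
contact_force: [-0.1, 0.9, 0.4]
gripper_width: 0.6
finger_force: 0.0
```

Call:
{"api": "servo_tool", "payload": {
  "series": [
    {"fingers": 1, "xyz": [0, 0, 3], "yaw": 0},
    {"fingers": 1, "xyz": [0, 0, 5], "yaw": 0},
    {"fingers": 1, "xyz": [0, 0, 7], "yaw": 0},
    {"fingers": 1, "xyz": [0, 0, 8], "yaw": 0},
    {"fingers": 1, "xyz": [0, 0, 8], "yaw": 0}
  ]
}}

```text
time: 7.2
tcp_pos: [515.5, 41.8, 134.6]
tool_rot: [3.142, 0.002, 2.758]
contact_force: [-0.6, -1.8, 4.6]
gripper_width: 0.5
finger_force: 1.9
```

Call:
{"api": "servo_tool", "payload": {
  "series": [
    {"fingers": 1, "xyz": [0, 0, 1], "yaw": 0},
    {"fingers": 1, "xyz": [0, 0, 3], "yaw": 0},
    {"fingers": 1, "xyz": [0, 0, 4], "yaw": 0},
    {"fingers": 1, "xyz": [0, 0, 4], "yaw": 0}
  ]
}}

```text
time: 7.6
tcp_pos: [515.7, 41.7, 131.8]
tool_rot: [3.141, 0.001, 2.757]
contact_force: [-7.4, -2.1, 17.3]
gripper_width: 0.1
finger_force: 8.8
```

Shut as well. The last one is at 338.6°.

Call:
{"api": "servo_tool", "payload": {
  "series": [
    {"fingers": 1, "xyz": [0, 0, -30], "yaw": 0},
    {"fingers": 1, "xyz": [-28, 29, -40], "yaw": 0},
    {"fingers": 1, "xyz": [-56, 58, -40], "yaw": 0},
    {"fingers": 1, "xyz": [-85, 87, -35], "yaw": 0},
    {"fingers": 1, "xyz": [-85, 87, -20], "yaw": 0}
  ]
}}

```text
time: 8.1
tcp_pos: [630.3, 92.5, 149.2]
tool_rot: [3.14, 0.002, 2.758]
contact_force: [-1.3, -0.0, 0.6]
gripper_width: 0.4
finger_force: 0.0
```

Call:
{"api": "servo_tool", "payload": {
  "series": [
    {"fingers": 1, "xyz": [0, 0, 6], "yaw": 0},
    {"fingers": 1, "xyz": [0, 0, 8], "yaw": 0},
    {"fingers": 1, "xyz": [0, 0, 8], "yaw": 0}
  ]
}}

```text
time: 8.4
tcp_pos: [625.5, 90.0, 141.6]
tool_rot: [-3.141, -0.001, 2.757]
contact_force: [-0.4, 0.1, 1.1]
gripper_width: 0.6
finger_force: 0.0
```

Call:
{"api": "servo_tool", "payload": {
  "series": [
    {"fingers": 1, "xyz": [0, 0, 3], "yaw": 0},
    {"fingers": 1, "xyz": [0, 0, 5], "yaw": 0},
    {"fingers": 1, "xyz": [0, 0, 7], "yaw": 0},
    {"fingers": 1, "xyz": [0, 0, 8], "yaw": 0},
    {"fingers": 1, "xyz": [0, 0, 8], "yaw": 0}
  ]
}}

```text
time: 8.9
tcp_pos: [627.7, 89.7, 136.2]
tool_rot: [3.141, 0.004, 2.756]
contact_force: [-0.7, -1.8, 6.2]
gripper_width: 0.5
finger_force: 3.5
```

Call:
{"api": "servo_tool", "payload": {
  "series": [
    {"fingers": 1, "xyz": [0, 0, 1], "yaw": 0},
    {"fingers": 1, "xyz": [0, 0, 3], "yaw": 0},
    {"fingers": 1, "xyz": [0, 0, 4], "yaw": 0},
    {"fingers": 1, "xyz": [0, 0, 4], "yaw": 0}
  ]
}}

```text
time: 9.3
tcp_pos: [627.7, 89.8, 132.1]
tool_rot: [3.141, 0.004, 2.756]
contact_force: [-0.6, -1.9, 9.7]
gripper_width: 0.4
finger_force: 4.7
```

Call:
{"api": "servo_tool", "payload": {
  "series": [
    {"fingers": 1, "xyz": [0, 0, 2], "yaw": 0},
    {"fingers": 1, "xyz": [0, 0, 2], "yaw": 0}
  ]
}}

```text
time: 9.5
tcp_pos: [628.0, 89.8, 131.7]
tool_rot: [3.14, 0.004, 2.756]
contact_force: [-5.9, -3.2, 20.1]
gripper_width: 0.7
finger_force: 10.0
```

Call:
{"api": "servo_tool", "payload": {
  "series": [
    {"fingers": 1, "xyz": [0, 0, -35], "yaw": 0},
    {"fingers": 1, "xyz": [10, 0, -75], "yaw": 0},
    {"fingers": 1, "xyz": [50, 10, -95], "yaw": 0},
    {"fingers": 1, "xyz": [95, 20, -105], "yaw": 0},
    {"fingers": 1, "xyz": [140, 40, -110], "yaw": 0}
  ]
}}

```text
time: 10.0
tcp_pos: [510.9, 179.9, 239.4]
tool_rot: [3.14, 0.002, 2.755]
contact_force: [0.6, 0.4, -0.1]
gripper_width: 0.5
finger_force: 0.0
```

Call:
{"api": "servo_tool", "payload": {
  "series": [
    {"fingers": 1, "xyz": [40, 25, 0], "yaw": 0},
    {"fingers": 1, "xyz": [80, 50, 0], "yaw": 0},
    {"fingers": 1, "xyz": [120, 75, 0], "yaw": 0},
    {"fingers": 1, "xyz": [160, 100, 0], "yaw": 0},
    {"fingers": 1, "xyz": [200, 120, 0], "yaw": 0}
  ]
}}

```text
time: 10.5
tcp_pos: [369.8, 367.6, 237.8]
tool_rot: [3.141, -0.0, 2.757]
contact_force: [1.1, 0.4, 0.2]
gripper_width: 0.7
finger_force: 0.0
```

Call:
{"api": "servo_tool", "payload": {
  "series": [
    {"fingers": 1, "xyz": [30, 25, 0], "yaw": 0},
    {"fingers": 1, "xyz": [60, 50, 0], "yaw": 0},
    {"fingers": 1, "xyz": [60, 50, 0], "yaw": 0}
  ]
}}

```text
time: 10.8
tcp_pos: [331.6, 438.2, 237.6]
tool_rot: [3.141, -0.002, 2.761]
contact_force: [-0.3, -0.2, -0.4]
gripper_width: 0.3
finger_force: 0.0
```

Run:
```python
from h import *
s=r.state();print(s["time"],np.array(s["tcp_pos"]).round(),s["contact_force"],np.abs(s["joint_velocities"]).max())
t=r.read_camera("top")["pixels"];c=r.read_camera("scene")["pixels"]
a=cv2.resize(t[190:310,220:350],(400,370),interpolation=2);b=cv2.resize(c[170:290,280:410],(400,370),interpolation=2)
cv2.imwrite("pics/end.png",np.hstack([a,b]))
```

```text
10.8 [332. 438. 238.] [-0.25778621 -0.22167995 -0.36301912] 0.06894177472009486
```

View pics/end.png

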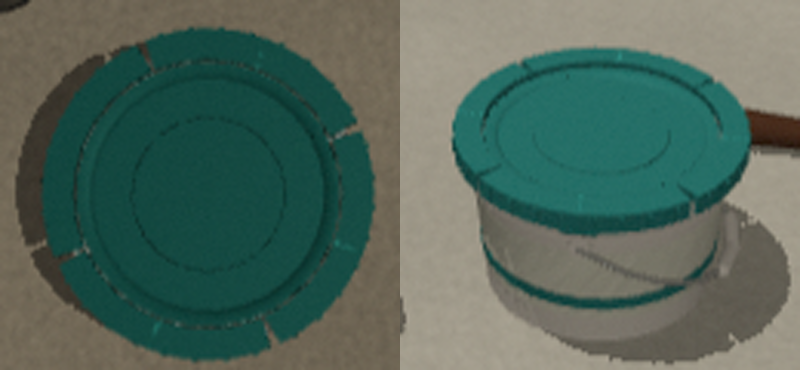

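In both crops the whole rim is flat and even, with all four sections flush at the slits: (145, 55), (345, 130), (270, 335) and (75, 258) in the left crop. The tub is upright in its place and the arm is clear, so I'm handing in.

```bash
python3 -c "
from workcell import r
print(r.sign_off())"
```

```text
the job is handed in; nothing more can be done
None
```

I pressed all four rim sections to their hard stops and the final pictures show the lid flush, with the tub upright in place and the arm clear; the job is handed in at about 11 s, with no verdict returned.

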